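Index the sample carousel and bring up the reader head

TASK

Turn the sample carousel counter-clockwise (seen from above) by its three-armed handle, click by click, until the tall capped sample bottle stands at the reading place in front of the reader head and the sprung pawl has caught behind that tooth. Then slide the reader head fully home towards the bottle and let go of everything. Keep the bottle and beakers standing in their cups and leave the other things on the bench where they are.

Things in the scene. Friction and masses are not known exactly. Their poses are not given: they have to be found in the camera images.
- changer: Grey foot of the sample changer, fixed to the bench: a round plate 304 mm across and 12 mm thick, with a tongue 100 mm wide that carries the reader head's rails, out to 270 mm from the centre. Origin: carousel axis, at bench height; z up; its -y axis points from the carousel axis along the tongue to the reader head.
- carousel (a joint): Angle of the carousel (rad), 0 at the start, growing counter-clockwise seen from above (to 15 at most). At every multiple of 36 degrees (0.628 rad) a cup stands at the reading place and the pawl has caught. Pushing takes 3 to 7 N at 50 mm from the axis. Let go between two catches, it slides back by itself to the last tooth caught; it cannot turn back past that. If too far, turn on another round.
- pawl (a joint): Angle (rad) of the sprung steel roller pawl at the rim, 70 mm long, 14 to 36 mm above the bench, riding on a 10-tooth steel ratchet wheel (260 mm over the teeth): under 0.05 when caught at the foot of a tooth, rising to about 0.25 just before it drops behind the next. To catch a tooth, turn 0.03 to 0.3 rad past its multiple of 0.628 and let go.
- hub (a point): Point on the carousel axis at mid-height of the handle, 158 mm above the bench. The black handle sits on a column 28 mm thick; its middle is 44 mm across, and three straight arms 120 degrees apart, 16 mm wide and 24 mm high (146 to 170 mm above the bench), reach to 70 mm from the axis. Free below the arms down to the vessels.
- handle_end (a point): Middle of the end face of one of the three handle arms, 70 mm from the axis and 158 mm above the bench; the other two lie 120 and 240 degrees round from it.
- sample_bottle: The bottle to be read: white plastic, 41 mm across, 95 mm tall with cap, the only tall one; loose, standing in a cup, its top 131 mm above the bench. Starts 1 to 4 clicks before the reading place. Origin: centre of its underside.
- reading_place (a point): Where the bottle's underside centre must come: a point fixed to the foot, 85 mm from the axis straight in front of the reader head, on the carousel's top (a disc 224 mm across, 36 mm above the bench, with 10 cups 36 degrees apart, centres 85 mm from the axis, walls 24 mm high, 50 mm across).
- reader_head (a joint): Travel of the reader head (m): 0 drawn back (starts 0 to 0.01), 0.035 home at its stop, nearest the carousel. A white block 60 mm wide along the rim, 50 mm deep, 20 to 116 mm above the bench, with a black 36 mm nose; slides straight towards the carousel axis, about 3 N of friction, stays where left. Home, the nose is about 5 mm from the bottle.
- head_back (a point): Middle of the reader head's outer face (the one turned away from the carousel), 80 mm above the bench, moving with the head; drawn back it is 233 mm from the carousel axis. Pushing here towards the carousel axis sends the head home.
- beaker1: White open beaker, 41 mm across, 56 mm tall, loose in a cup. Origin: centre of its underside.
- beaker2: Like beaker1.
- beaker3: Like beaker1.
- reagent_bottle: Bystander: glass bottle with a cap, 80 mm across, 150 mm tall. Origin: centre of its underside.
- tub: Bystander: open plastic tub 140 x 200 x 65 mm. Origin: centre of its underside.
- pen_case: Bystander: black case 50 x 170 x 30 mm. Origin: centre of its underside.
Mind the look-alikes: they are no part of the job. What is shaped like the beaker3 but purple or yellow is not meant.

How it is judged:
On the way:
1. the pawl has caught with the sample bottle at the reading place and the wheel at rest, the reader head still drawn back (horizontal distance between sample_bottle and reading_place below 0.012 m and value of joint pawl below 0.05 rad and velocity of joint carousel between -0.1 and 0.1 rad/s and value of joint reader_head below 0.025 m), for 0.2 s.
At the end, for the whole second after the job is handed in: Sample bottle within 12 mm (horizontally) of the reading place and at rest; pawl caught (joint under 0.05 rad); reader head home (over 31 of 35 mm); bottle and all three beakers upright within 0.2 rad and down in their cups (undersides under 50 mm above the bench) (horizontal distance between sample_bottle and reading_place below 0.012 m and value of joint pawl below 0.05 rad and value of joint reader_head above 0.031 m and linear speed of sample_bottle below 0.02 m/s and angle between each of sample_bottle, beaker1, beaker2, beaker3's own z axis and vertical below 0.2 rad and height (world z) of each of sample_bottle, beaker1, beaker2, beaker3 below 0.05 m); the robot touches nothing.
It fails at once if the bottle or a beaker is tipped or lifted out of its cup (angle between any of sample_bottle, beaker1, beaker2, beaker3's own z axis and vertical above 0.6 rad or height (world z) of any of sample_bottle, beaker1, beaker2, beaker3 above 0.07 m).
It fails at once if another thing on the bench is moved more than 30 mm (distance of any of reagent_bottle, tub, pen_case from where it was at the start of the episode above 0.03 m).
It also fails if it takes over 64 s, if anything falls off the work surface, if the arm or the gripper's body presses on something with over 40 N, if the wrist force passes 120 N, or if a joint passes its speed limit or range.

ROBOT

A 6-joint arm with a two-finger parallel gripper is mounted at the origin on the work surface. World frame = base frame: x ahead of the robot, y to its left, z up, the work surface at z = 0. Lengths are in m, angles in rad, forces in N, time in s.
With the tool pointing down it reaches from about 0.325 to 0.9 m from the base axis. Payload 6.1 kg.
Tool frame: the origin (TCP) lies on the centre line of the jaws, within the pads' length; the fingertips stand robot.finger_overhang ahead of it and the grasp point (between the pads) is the TCP (robot.finger_overhang is the distance from the TCP to the fingertips, in m); x points along the fingers, y is the direction in which the jaws open and shut, and the axes are right-handed (so a half turn about x gives the same grasp; the last joint's range is limited). The gripper opens to 87 mm and grips with 3 to 60 N. Pads are 19 mm wide; open, the fingers measure 117 mm over their backs; the gripper's body (75 mm by 190 mm) begins 51 mm behind the grasp point.
Start: joints at [-1.439, 0.22, 1.526, -0, 1.395, -0.126], TCP at [0.159, -0.604, 0.242] pointing down, gripper open.
Joint ranges: [-2.98, 2.98], [-0.91, 2.08], [0.09, 2.57], [-1.24, 4.39], [0.2, 2.65], [-2.68, 2.68]. Speed limits (rad/s): [2.57, 2.57, 3.01, 3.14, 3.14, 3.14].

INTERFACE

Orientations are given as a unit quaternion [x, y, z, w].
In Python, from plant import robot, imaging, models gives the robot as it stands.
- The arm moves only by the tool servo_tool, never from a script. Its argument "series" is text: rows parted by semicolons, each of 6 numbers parted by spaces: the shift along the tool's x, y, z in cm, then the turn, a rotation vector about the tool's x, y, z in rad. A call has exactly 10 rows; each row is the pose to reach, as a shift and turn from the pose measured when the call began, along the tool's axes at that moment; what a row does not reach only later rows make up. A row lasts 1/12 s, in which the tool goes at most 41.7 mm and 7.16 degrees, less where a joint would pass 70% of its speed; a pose out of reach is approached as far as the arm can. A call with a gripper value outside its range is refused whole. "hand" is the finger opening in cm, from 0 to 8.7, set as the call begins (left out, the last holds). The fingers move at their own pace and stop on an object; the grip force is fixed at half the most. Time passes only in rows, so rows that repeat a pose let the fingers close, or fill a call up. It gives the time, the measured TCP pose, the force and the opening at its end, in the units of the state.
- robot.state(): the state, without advancing time (a new reading comes with each control period).
- imaging.grab_frame(name): name is "scene" or "side" or "wrist"; returns the picture (384x512x3 uint8, blue, green, red); there is no depth.
- imaging.camera_params(name): a dict with "fx", "fy", "cx", "cy" (pixels), "xyz" and "orientation" of the camera in the world. Camera axes: x right, y up, looking along -z (the intrinsics and any distortion apply to the point x, -y, -z); pixel columns grow to the right and rows downward; lengths in m; the calibration is good to about 2 mm. The wrist camera is an equidistant fisheye: a pixel r from the principal point sees the ray r / f radians off the axis. A picture is of the moment at which its call begins: read the wrist's pose just before it. camera_params takes no time and is no camera call; for the wrist camera it gives the pose at the moment of the call.
- robot.sign_off(): hands the job in, once; it reports no verdict.
Trained networks look in the newest picture that a camera, given by its name, has taken for a name from the list of things; names that differ only in an ending like _2 or _b are one class to them, and where a whole thing is asked for, a point or a joint stands for the part that bears it (a point fixed in the world has none). Each returns a list of dicts, best first, with "p" (0 to 1); they miss things now and then, are a little off and sometimes report something else, mostly with a low value. They report only what shows in the picture. A call takes as long as a camera call. They do not tell look-alikes from the thing itself.
- models.masks_of(name, camera): "region" (384x512 bool, what is visible of it) and "at" ([column, row] in pixels, amid what is visible of it).
- models.place_of(name, camera): "at" ([column, row] in pixels: a listed point, or the origin of a listed thing).
The state is a dict: "clock": time; "qpos": joint angles; "qd": joint speeds; "effort": joint torques, N m; "ee_pos": TCP position; "eef_rot": TCP orientation; "ft_force": force on the tool from outside, world axes, zero at the start; "torque": the same for the moment, N m; "finger_gap": opening from 0.0 (shut) to 1.0 (fully open).
Only numpy, scipy, OpenCV 4.12 (cv2) and the standard library are available. Lean on these libraries where they do the work, as an engineer would, in place of code of your own. Each camera call takes 0.05 s, during which the arm holds its last target. There are 200 camera calls.

## Working session

There is one attempt and no reset: what is moved stays moved. The work goes in short steps, Python scripts to look and compute and a tool call to move; the robot and the scene stay as the last step left them, time stands still between calls to the robot, and variables do not carry over. Pictures are saved under pics/ and viewed, about 8 in all and at most 12, crops included, and the job is handed in when it is done.

Besides the shell and the picture viewer there is one more tool, called after "Call:" in YAML: its name, and indented under it one key for each argument. servo_tool: Moves the arm, as the interface text tells. Its arguments: {"type":"object","properties":{"series":{"type":"string"},"hand":{"type":"number"}},"required":["series"]}

```bash
mkdir -p pics; ls
cat > h.py <<'E'
import numpy as np, cv2
from scipy.spatial.transform import Rotation as R
from plant import robot, imaging, models
def ray(cam,px):
    p=imaging.camera_params(cam); x=(px[0]-p["cx"])/p["fx"]; y=(px[1]-p["cy"])/p["fy"]
    if cam=="wrist":
        r=np.hypot(x,y); s=np.sin(r)/r if r>1e-9 else 1; d=np.array([x*s,-y*s,-np.cos(r)])
    else: d=np.array([x,-y,-1.])
    return np.array(p["xyz"]),R.from_quat(p["orientation"]).apply(d)
def at_z(cam,px,z):
    o,d=ray(cam,px); return o+d*(z-o[2])/d[2]
E
python3 - <<'E'
from h import *
s=robot.state(); print(s, robot.finger_overhang)
print({c:imaging.camera_params(c) for c in("scene","side","wrist")})
Z=dict(changer=0,hub=.158,handle_end=.158,sample_bottle=.036,reading_place=.036,head_back=.08,beaker1=.036,reagent_bottle=0,tub=0,pen_case=0)
ims=[]
for c in("scene","side","wrist"):
    im=imaging.grab_frame(c); ims.append(im)
    for n,z in Z.items():
        for d in models.place_of(n,c)[:4]:
            if d["p"]>.2: print(c,n,round(d["p"],2),np.round(d["at"]),np.round(at_z(c,d["at"],z),3))
    cv2.imwrite(f"pics/{c}0.png",im)
cv2.imwrite("pics/both.png",cv2.resize(np.hstack(ims[:2]),(800,300)))
E
```

```text
pics
{'clock': 0.0, 'qpos': array([-1.43907559e+00,  2.21218757e-01,  1.52763549e+00, -9.26170449e-06,
        1.39470091e+00, -1.26061363e-01]), 'qd': array([-0.00037259, -0.00169394, -0.00054135,  0.00076799,  0.00053962,
       -0.00022701]), 'effort': array([-9.79597717e-04, -4.94615078e+01, -3.87375891e+01,  6.97175204e-02,
        5.73129917e-02, -1.54588488e-04]), 'ee_pos': array([ 0.15927317, -0.60374829,  0.24042889]), 'eef_rot': array([-0.70123576, -0.09158196,  0.70124614, -0.09019429]), 'ft_force': array([-0.57541875, -0.09754616, -0.43860723]), 'torque': array([-0.01188478,  0.02761911,  0.00220626]), 'finger_gap': 0.9978176050175277} 0.019
{'scene': {'fx': 376.31066765801575, 'fy': 376.31066765801575, 'cx': 259.0948072752865, 'cy': 196.62670610302015, 'xyz': array([1.20012531, 0.28463037, 0.92328927]), 'orientation': array([0.21474083, 0.29703601, 0.76065879, 0.53577439])}, 'side': {'fx': 366.19667128206055, 'fy': 366.19667128206055, 'cx': 258.94782120784333, 'cy': 187.6033779788529, 'xyz': array([ 0.43899766, -0.87060956,  0.7238081 ]), 'orientation': array([ 0.4688215
[... 1103 characters left out ...]
.462 -0.497  0.158]
side hub 0.51 [353. 319.] [ 0.627 -0.463  0.158]
side handle_end 0.61 [294. 151.] [0.599 0.171 0.158]
side handle_end 0.41 [257. 152.] [0.479 0.17  0.158]
side sample_bottle 0.66 [250. 201.] [0.45  0.07  0.036]
side reading_place 0.8 [278. 209.] [0.538 0.025 0.036]
side head_back 0.88 [285. 227.] [ 0.542 -0.114  0.08 ]
side beaker1 0.73 [202. 183.] [0.292 0.179 0.036]
side beaker1 0.72 [256. 182.] [0.474 0.183 0.036]
side beaker1 0.72 [222. 164.] [0.352 0.303 0.036]
side beaker1 0.71 [264. 208.] [0.493 0.034 0.036]
side reagent_bottle 0.85 [355. 321.] [ 0.683 -0.356  0.   ]
side tub 0.89 [260. 151.] [0.503 0.468 0.   ]
side pen_case 0.72 [261. 338.] [ 0.465 -0.391  0.   ]
```

View pics/scene0.png

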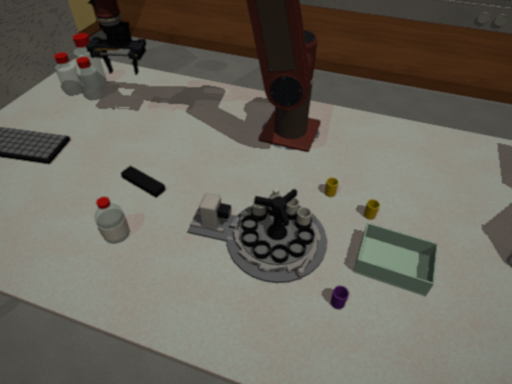

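View pics/side0.png

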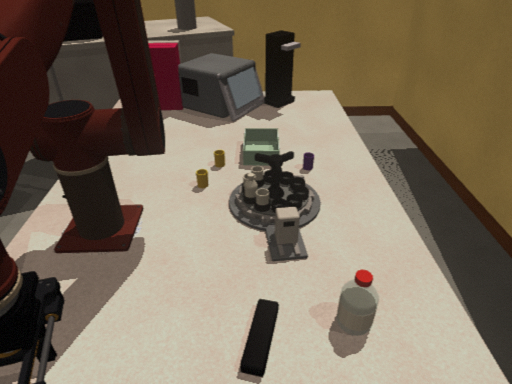

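Run:
```python
import cv2,numpy as np
a=cv2.imread("pics/scene0.png")[175:285,180:340];b=cv2.imread("pics/side0.png")[140:260,215:335]
a=cv2.resize(a,(436,300),interpolation=cv2.INTER_CUBIC);b=cv2.resize(b,(300,300),interpolation=cv2.INTER_CUBIC)
cv2.imwrite("pics/crop0.png",cv2.convertScaleAbs(np.hstack([a,b]),alpha=1.4))
```

```text
(no output)
```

View pics/crop0.png

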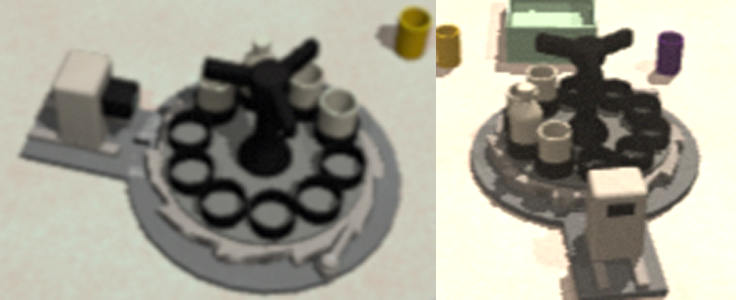

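```bash
cat >> h.py <<'E'
def plan(*pts, yaw=0):
    "world waypoints -> tool-frame shifts in cm from the present pose"
    s=robot.state(); r=R.from_quat(s["eef_rot"])
    for p in pts: print(np.round(100*r.inv().apply(np.array(p)-s["ee_pos"]),2))
E
python3 - <<'E'
from h import *
s=robot.state(); r=R.from_quat(s["eef_rot"]); print(np.round(r.as_matrix(),3))
p=imaging.camera_params("wrist"); print("look",R.from_quat(p["orientation"]).apply([0,0,-1]), r.inv().apply(p["xyz"]-s["ee_pos"]))
plan([.25,-.43,.36],[.34,-.25,.36],[.44,-.06,.36],[.52,.08,.36])
E
```

```text
[[-0.     0.255 -0.967]
 [ 0.    -0.967 -0.255]
 [-1.    -0.    -0.   ]]
look [-0.2908001  -0.07553033 -0.95379792] [-0.14450279  0.00103454 -0.08195323]
[-11.85 -14.54 -13.21]
[-11.85 -29.66 -26.5 ]
[-11.84 -45.48 -41.02]
[-11.84 -56.98 -52.32]
```

Call:
servo_tool:
  series: "-4 -1 -1 0 0 0;-7 -3 -2.5 0 0 0;-10 -5.5 -5 0 0 0;-11.8 -8 -7.5 0 0 0;-11.8 -11 -10 0 0 0;-11.8 -14 -12.7 0 0 0;-11.8 -17 -15.5 0 0 0;-11.8 -20 -18.2 0 0 0;-11.8 -22.7 -20.7 0 0 0;-11.8 -25 -23 0 0 0"
  hand: 0

```text
clock: 2.48
ee_pos: [0.3186, -0.3018, 0.3599]
eef_rot: [0.701, 0.091, -0.701, 0.091]
ft_force: [0.1, -0.3, 0.0]
finger_gap: 0.328
```

Call:
servo_tool:
  series: "0 -2.8 -2.6 0 0 0;0 -5.6 -5.2 0 0 0;0 -8.4 -7.8 0 0 0;0 -11.2 -10.3 0 0 0;0 -14 -12.8 0 0 0;0 -16.8 -15.4 0 0 0;0 -19.6 -18 0 0 0;0 -22.4 -20.5 0 0 0;0 -25.2 -23 0 0 0;0 -28 -25.6 0 0 0"

```text
clock: 3.32
ee_pos: [0.495, 0.0363, 0.3602]
eef_rot: [0.702, 0.091, -0.701, 0.091]
ft_force: [1.9, -1.6, 0.2]
finger_gap: 0.007
```

```bash
cat >> h.py <<'E'
def look(cams=("wrist",),names=("hub","handle_end","sample_bottle","reading_place","head_back","changer"),tag=None,pm=.3):
    Z=dict(changer=0,hub=.158,handle_end=.158,sample_bottle=.036,reading_place=.036,head_back=.08)
    for c in cams:
        im=imaging.grab_frame(c)
        if tag: cv2.imwrite(f"pics/{c}{tag}.png",im)
        for n in names:
            for d in models.place_of(n,c)[:3]:
                if d["p"]>pm: print(c,n,round(d["p"],2),np.round(d["at"]),np.round(at_z(c,d["at"],Z[n]),3))
E
python3 - <<'E'
from h import *
s=robot.state(); print(s["ee_pos"],s["qpos"],s["clock"],s["finger_gap"])
look(("wrist","scene","side"),tag=1)
E
```

```text
[0.49503618 0.03625757 0.3601976 ] [-8.54877333e-02 -1.45197055e-01  1.68337438e+00 -6.39392597e-04
  1.60165937e+00  1.22690014e+00] 3.3167 0.00689730582406471
wrist hub 0.75 [195. 132.] [0.529 0.116 0.158]
wrist handle_end 0.67 [175.  76.] [0.587 0.152 0.158]
wrist sample_bottle 0.7 [220. 176.] [0.45  0.075 0.036]
wrist reading_place 0.78 [261. 135.] [0.531 0.027 0.036]
wrist head_back 0.95 [354. 151.] [ 0.552 -0.112  0.08 ]
wrist changer 0.8 [213. 127.] [0.522 0.107 0.   ]
scene hub 0.75 [277. 208.] [0.547 0.112 0.158]
scene handle_end 0.55 [288. 222.] [0.585 0.153 0.158]
scene reading_place 0.88 [250. 226.] [0.539 0.029 0.036]
scene reading_place 0.45 [257. 215.] [0.493 0.036 0.036]
scene head_back 0.84 [204. 207.] [ 0.552 -0.113  0.08 ]
side hub 0.68 [274. 164.] [0.527 0.093 0.158]
side handle_end 0.61 [293. 152.] [0.594 0.168 0.158]
side sample_bottle 0.82 [248. 199.] [0.446 0.081 0.036]
side reading_place 0.66 [280. 208.] [0.544 0.029 0.036]
side head_back 0.7 [289. 231.] [ 0.553 -0.129  0.08 ]
side changer 0.97 [271. 199.] [0.524 0.126 0.   ]
side changer 0.47 [294. 151.] [0.641 0.467 0.   ]
```

View pics/wrist1.png

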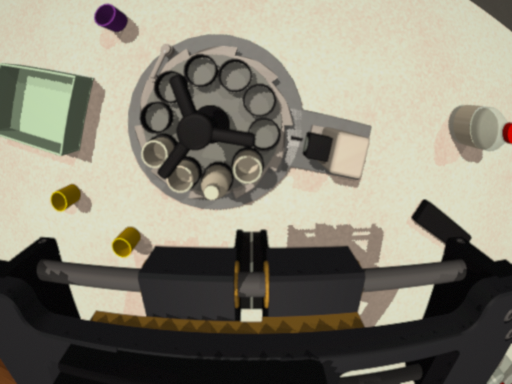

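Run:
```python
from h import *
E=[at_z("wrist",p,.17) for p in [(178,75),(252,138),(165,174)]]
c=np.mean(E,0); print(np.round(E,3),"c",c)
for e in E: print(np.linalg.norm((e-c)[:2]),np.degrees(np.arctan2(*(e-c)[1::-1])))
hb=at_z("wrist",(354,151),.08)
for n,p,z in [("cap",(213,188),.131),("beak",(247,159),.092),("cup",(264,134),.06),("head",(354,151),.08),("rim c",(214,121),.012)]:
    q=at_z("wrist",p,z); print(n,q,np.linalg.norm((q-c)[:2]),np.degrees(np.arctan2(*(q-c)[1::-1])))
```

```text
[[0.589 0.143 0.17 ]
 [0.538 0.044 0.17 ]
 [0.472 0.133 0.17 ]] c [0.53323356 0.10685111 0.17      ]
0.06630197449744098 33.14822874234339
0.06303579192890772 -85.24772602984928
0.06628979402392889 156.37579948145833
cap [0.45808942 0.0756599  0.131     ] 0.08136051334988867 -157.4573934098197
beak [0.49959871 0.04082973 0.092     ] 0.07409539078601468 -116.99674680204471
cup [0.53722886 0.02488832 0.06      ] 0.08206011077672778 -87.2093108665496
head [ 0.55219148 -0.11057644  0.08      ] 0.21825247190533986 -85.01687497885867
rim c [0.53373426 0.10716055 0.012     ] 0.0005885992625025587 31.716952652541284
```

```bash
cat >> h.py <<'E'
C=np.array([.533,.107])
def fin(th,gap=0,r=.048,z=.160):
    t=np.radians(th); u=np.array([np.cos(t),np.sin(t)]); n=np.array([-u[1],u[0]])
    m=R.from_quat(robot.state()["eef_rot"]).as_matrix()[:2]
    h=.015*abs(n@m[:,1])+.0095*abs(n@m[:,2])
    q=C+r*u-(.008+h+gap)*n; return [*q,z]
E
python3 - <<'E'
from h import *
e=fin(155,.012); print(e)
plan([*e[:2],.36],[*e[:2],.23],e)
E
```

```text
[np.float64(0.5053900173447287), np.float64(0.1613678771119415), 0.16]
[ -0.02 -12.01  -4.29]
[ 12.98 -12.02  -4.28]
[ 19.98 -12.02  -4.27]
```

Call:
servo_tool:
  series: "0 -3 -1.1 0 0 0;0 -6 -2.2 0 0 0;0 -9 -3.3 0 0 0;0 -12 -4.3 0 0 0;3 -12 -4.3 0 0 0;6 -12 -4.3 0 0 0;9 -12 -4.3 0 0 0;11 -12 -4.3 0 0 0;12.5 -12 -4.3 0 0 0;13 -12 -4.3 0 0 0"

```text
clock: 5.2
ee_pos: [0.5039, 0.1611, 0.2264]
eef_rot: [-0.7, -0.091, 0.703, -0.091]
ft_force: [0.1, -0.0, -0.5]
finger_gap: 0.005
```

Run:
```python
from h import *
s=robot.state(); print(s["ee_pos"],s["ft_force"])
imaging.grab_frame("side"); 
imaging.grab_frame("scene")
im=imaging.grab_frame("wrist"); cv2.imwrite("pics/wrist2.png",im)
plan(fin(155,.012))
```

```text
[0.50387787 0.16109701 0.22641627] [ 0.05998074 -0.02381608 -0.46088649]
[ 7.02 -0.02  0.05]
```

View pics/wrist2.png

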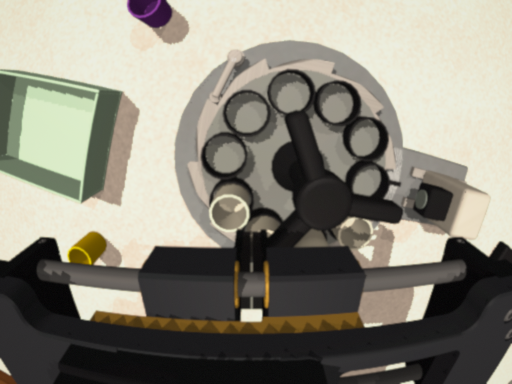

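Call:
servo_tool:
  series: "1.5 0 0 0 0 0;3 0 0 0 0 0;4.5 0 0 0 0 0;5.5 0 0 0 0 0;6.3 0 0 0 0 0;6.8 0 0 0 0 0;7 0 0 0 0 0;7 0 0 0 0 0;7 0 0 0 0 0;7 0 0 0 0 0"

```text
clock: 6.18
ee_pos: [0.5064, 0.1614, 0.161]
eef_rot: [0.702, 0.091, -0.7, 0.091]
ft_force: [0.5, -0.5, 0.3]
finger_gap: 0.004
```

Run:
```python
from h import *
s=robot.state(); print(s["ee_pos"],s["ft_force"])
plan(*[fin(t) for t in (150,155,161,167,173,179,185,191,196,199,200)])
```

```text
[0.50641149 0.16135191 0.16100674] [ 0.47834987 -0.50271099  0.29944147]
[0.1  0.75 0.44]
[0.1  0.89 0.87]
[0.1  1.12 1.37]
[0.1  1.42 1.87]
[0.1  1.79 2.33]
[0.1  2.22 2.76]
[0.1  2.71 3.13]
[0.1  3.26 3.45]
[0.1  3.72 3.67]
[0.1  3.93 3.78]
[0.1  4.   3.81]
```

Call:
servo_tool:
  series: "0.1 0.9 0.9 0 0 0;0.1 1.1 1.4 0 0 0;0.1 1.4 1.9 0 0 0;0.1 1.8 2.3 0 0 0;0.1 2.2 2.8 0 0 0;0.1 2.7 3.1 0 0 0;0.1 3.3 3.5 0 0 0;0.1 3.7 3.7 0 0 0;0.1 4 3.8 0 0 0;0.1 4 3.8 0 0 0"

```text
clock: 7.02
ee_pos: [0.481, 0.1135, 0.1616]
eef_rot: [0.704, 0.092, -0.699, 0.091]
ft_force: [1.4, 5.9, 2.3]
finger_gap: 0.004
```

Run:
```python
from h import *
s=robot.state(); print(s["ee_pos"],s["ft_force"])
look(("wrist","side"),tag=3)
plan(*[fin(t) for t in (200,204,209,214,219,224,229,233,236)])
```

```text
[0.48099901 0.11348707 0.16162742] [1.4225189  5.93948177 2.29883194]
wrist hub 0.7 [278. 173.] [0.531 0.112 0.158]
wrist handle_end 0.72 [153. 122.] [0.541 0.18  0.158]
wrist sample_bottle 0.63 [338. 201.] [0.495 0.029 0.036]
wrist reading_place 0.85 [354. 161.] [0.538 0.026 0.036]
wrist head_back 0.91 [488. 198.] [ 0.551 -0.119  0.08 ]
wrist changer 0.79 [264. 141.] [0.528 0.112 0.   ]
side hub 0.55 [272. 162.] [0.523 0.105 0.158]
side sample_bottle 0.54 [266. 209.] [0.5   0.025 0.036]
side reading_place 0.6 [282. 210.] [0.548 0.017 0.036]
side head_back 0.97 [287. 228.] [ 0.549 -0.115  0.08 ]
side changer 0.91 [271. 202.] [0.521 0.113 0.   ]
[0.14 0.04 0.11]
[0.14 0.34 0.24]
[0.14 0.74 0.37]
[0.14 1.16 0.48]
[0.14 1.61 0.54]
[0.14 2.07 0.56]
[0.14 2.54 0.53]
[0.14 2.92 0.47]
[0.14 3.21 0.4 ]
```

View pics/wrist3.png

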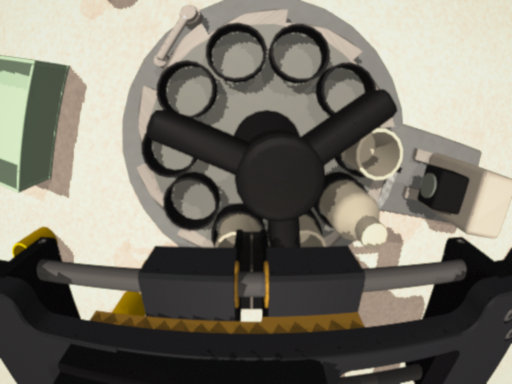

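Call:
servo_tool:
  series: "0.1 0.3 0.2 0 0 0;0.1 0.7 0.4 0 0 0;0.1 1.1 0.5 0 0 0;0.1 1.5 0.5 0 0 0;0.1 2 0.6 0 0 0;0.1 2.5 0.5 0 0 0;0.1 2.9 0.5 0 0 0;0.1 3.2 0.4 0 0 0;0.1 3.2 0.4 0 0 0;0.1 3.2 0.4 0 0 0"

```text
clock: 8.55
ee_pos: [0.4843, 0.082, 0.1606]
eef_rot: [0.703, 0.092, -0.699, 0.09]
ft_force: [-1.6, 4.8, 1.4]
finger_gap: 0.002
```

Run:
```python
from h import *
s=robot.state(); print(s["ee_pos"],s["ft_force"])
look(("wrist","side","scene"),tag=4)
```

```text
[0.48428685 0.08202374 0.16063027] [-1.6293075   4.84171963  1.37231288]
wrist hub 0.6 [217. 166.] [0.53  0.111 0.158]
wrist handle_end 0.6 [ 98. 191.] [0.499 0.176 0.158]
wrist sample_bottle 0.7 [327. 139.] [0.553 0.027 0.036]
wrist reading_place 0.58 [321. 156.] [0.537 0.028 0.036]
wrist changer 0.66 [232. 136.] [0.529 0.113 0.   ]
side hub 0.81 [275. 163.] [0.53  0.098 0.158]
side sample_bottle 0.79 [281. 208.] [0.547 0.033 0.036]
side reading_place 0.92 [281. 210.] [0.546 0.02  0.036]
side head_back 0.97 [288. 228.] [ 0.551 -0.117  0.08 ]
side changer 0.64 [273. 202.] [0.53  0.112 0.   ]
scene hub 0.89 [276. 204.] [0.535 0.104 0.158]
scene handle_end 0.85 [303. 202.] [0.503 0.172 0.158]
scene sample_bottle 0.69 [251. 230.] [0.555 0.039 0.036]
scene reading_place 0.96 [249. 226.] [0.54  0.028 0.036]
scene head_back 0.77 [204. 204.] [ 0.543 -0.116  0.08 ]
scene head_back 0.59 [143. 184.] [ 0.531 -0.332  0.08 ]
scene changer 0.77 [274. 240.] [0.539 0.107 0.   ]
```

View pics/wrist4.png

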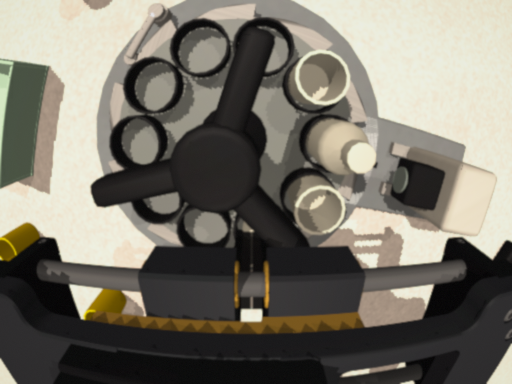

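Call:
servo_tool:
  series: "0 -0.4 0 0 0 0;0 -0.8 0 0 0 0;0 -1.2 0 0 0 0;0 -1.7 0 0 0 0;0 -2.3 0 0 0 0;0 -3 0 0 0 0;-2 -3 0 0 0 0;-4.5 -3 0 0 0 0;-7 -3 0 0 0 0;-9.5 -3 0 0 0 0"

```text
clock: 10.43
ee_pos: [0.4758, 0.1113, 0.2565]
eef_rot: [0.703, 0.092, -0.7, 0.091]
ft_force: [0.5, 0.4, -0.3]
finger_gap: 0.006
```

Run:
```python
from h import *
s=robot.state(); print(s["ee_pos"],s["ft_force"])
look(("wrist","side","scene"),tag=5)
a=np.array([.083,-.9965]); p=C+a*.285
plan([*p,.255],[*p,.09]); print(p)
```

```text
[0.47577231 0.11131048 0.25650573] [ 0.47082554  0.41562616 -0.31859755]
wrist hub 0.97 [266. 142.] [0.533 0.112 0.158]
wrist handle_end 0.92 [183. 145.] [0.512 0.179 0.158]
wrist handle_end 0.44 [330. 142.] [0.546 0.06  0.158]
wrist sample_bottle 0.82 [331. 146.] [0.535 0.022 0.036]
wrist reading_place 0.6 [328. 146.] [0.533 0.026 0.036]
wrist head_back 0.38 [272. 195.] [0.465 0.084 0.08 ]
wrist changer 0.93 [262. 130.] [0.526 0.109 0.   ]
side hub 0.98 [272. 164.] [0.519 0.095 0.158]
side handle_end 0.64 [259. 151.] [0.484 0.178 0.158]
side handle_end 0.6 [268. 147.] [0.516 0.204 0.158]
side handle_end 0.33 [285. 229.] [ 0.53  -0.213  0.158]
side sample_bottle 0.51 [275. 209.] [0.528 0.025 0.036]
side sample_bottle 0.48 [288. 228.] [ 0.559 -0.063  0.036]
side reading_place 0.69 [280. 208.] [0.543 0.028 0.036]
side head_back 0.56 [286. 229.] [ 0.544 -0.12   0.08 ]
side changer 0.63 [272. 202.] [0.525 0.112 0.   ]
side changer 0.49 [268. 145.] [0.537 0.522 0.   ]
scene hub 0.87 [278. 206.] [0.542 0.113 0.158]
scene handle_end 0.85 [304. 203.] [0.505 0.175 0.158]
scene sample_bottle 0.66 [251. 227.] [0.542 0.035 0.036]
scene sample_bottle 0.4 [250. 224.] [0.533 0.028 0.036]
scene reading_place 0.75 [252. 226.] [0.539 0.036 0.036]
scene reading_place 0.58 [248. 226.] [0.544 0.025 0.036]
scene head_back 0.84 [201. 210.] [ 0.566 -0.115  0.08 ]
scene changer 0.95 [272. 242.] [0.55  0.103 0.   ]
[ 2.000e-02  2.987e+01 -4.200e-01]
[16.52 29.9  -0.33]
[ 0.556655  -0.1770025]
```

View pics/wrist5.png

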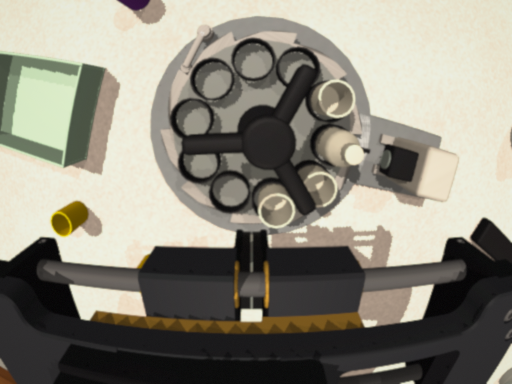

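Call:
servo_tool:
  series: "0 3 0 0 0 0;0 6.5 0 0.05 0 0;0 10 -0.1 0.1 0 0;0 13.5 -0.2 0.15 0 0;0 17 -0.3 0.175 0 0;0 20.5 -0.3 0.175 0 0;0 24 -0.4 0.175 0 0;0 27 -0.4 0.175 0 0;0 29 -0.4 0.175 0 0;0 29.9 -0.4 0.175 0 0"

```text
clock: 12.32
ee_pos: [0.5568, -0.1802, 0.255]
eef_rot: [0.708, 0.029, -0.705, 0.028]
ft_force: [0.2, 0.4, 0.3]
finger_gap: 0.008
```

Run:
```python
from h import *
look(("wrist","side"),("head_back","hub","sample_bottle"),tag=6)
s=robot.state(); print(s["ee_pos"],s["ft_force"]);print(np.round(R.from_quat(s["eef_rot"]).as_matrix(),3))
a=np.array([.083,-.9965])
plan(*[[*(C+a*d),.09] for d in (.285,.255,.235,.225,.213)])
```

```text
wrist head_back 0.58 [196. 182.] [ 0.55  -0.117  0.08 ]
wrist sample_bottle 0.67 [104. 179.] [0.532 0.025 0.036]
side hub 0.56 [272. 162.] [0.522 0.104 0.158]
side sample_bottle 0.69 [278. 208.] [0.538 0.029 0.036]
side sample_bottle 0.67 [267. 149.] [0.526 0.419 0.036]
[ 0.55652652 -0.17597258  0.25541995] [-0.14475057  0.53276117  0.25103944]
[[ 0.005  0.085 -0.996]
 [ 0.003 -0.996 -0.085]
 [-1.    -0.003 -0.005]]
[16.54  0.15  0.08]
[16.55 -2.85  0.08]
[16.56 -4.85  0.07]
[16.56 -5.85  0.07]
[16.56 -7.05  0.07]
```

View pics/wrist6.png

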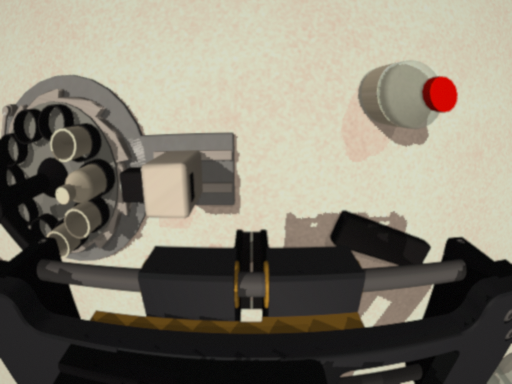

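Call:
servo_tool:
  series: "2 0 0.1 0 0 0;4.5 0 0.1 0 0 0;7 0 0.1 0 0 0;9.5 0 0.1 0 0 0;12 0 0.1 0 0 0;14 0 0.1 0 0 0;15.5 0 0.1 0 0 0;16.3 0 0.1 0 0 0;16.5 0 0.1 0 0 0;16.5 0 0.1 0 0 0"

```text
clock: 13.55
ee_pos: [0.5564, -0.175, 0.0904]
eef_rot: [0.708, 0.031, -0.705, 0.029]
ft_force: [-0.0, -0.0, 0.1]
finger_gap: 0.005
```

Call:
servo_tool:
  series: "0 -0.8 0 0 0 0;0 -1.6 0 0 0 0;0 -2.4 0 0 0 0;0 -3.2 0 0 0 0;0 -3.9 0 0 0 0;0 -4.6 0 0 0 0;0 -5.2 0 0 0 0;0 -5.7 0 0 0 0;0 -6 0 0 0 0;0 -6 0 0 0 0"

```text
clock: 14.38
ee_pos: [0.5513, -0.1147, 0.0908]
eef_rot: [0.708, 0.032, -0.705, 0.029]
ft_force: [0.6, -0.2, 0.1]
finger_gap: 0.01
```

Run:
```python
from h import *
look(("side","scene"),("head_back","hub","sample_bottle"),tag=7)
s=robot.state(); print(s["ee_pos"],s["ft_force"],np.linalg.norm(s["ee_pos"][:2]-C))
```

```text
side head_back 0.57 [286. 221.] [ 0.548 -0.087  0.08 ]
side hub 0.61 [275. 160.] [0.532 0.117 0.158]
scene head_back 0.85 [208. 207.] [ 0.548 -0.1    0.08 ]
scene hub 0.68 [280. 202.] [0.523 0.114 0.158]
scene sample_bottle 0.69 [254. 224.] [0.531 0.039 0.036]
[ 0.55106004 -0.11528464  0.09042245] [-0.32104016 -0.03564417 -0.85667124] 0.2230170946435369
```

Call:
servo_tool:
  series: "0 -0.2 0 0 0 0;0 -0.4 0 0 0 0;0 -0.5 0 0 0 0;0 -0.6 0 0 0 0;0 -0.7 0 0 0 0;0 -0.8 0 0 0 0;0 -0.9 0 0 0 0;0 -1 0 0 0 0;0 -1.1 0 0 0 0;0 -1.2 0 0 0 0"

```text
clock: 15.62
ee_pos: [0.5501, -0.1032, 0.0905]
eef_rot: [0.708, 0.031, -0.705, 0.029]
ft_force: [1.1, -3.1, -0.9]
finger_gap: 0.008
```

Call:
servo_tool:
  series: "0 -0.1 0 0 0 0;0 -0.2 0 0 0 0;0 -0.25 0 0 0 0;0 -0.3 0 0 0 0;0 -0.35 0 0 0 0;0 -0.4 0 0 0 0;0 -0.45 0 0 0 0;0 -0.5 0 0 0 0;0 -0.5 0 0 0 0;0 -0.5 0 0 0 0"

```text
clock: 16.45
ee_pos: [0.5497, -0.0988, 0.0905]
eef_rot: [0.708, 0.031, -0.705, 0.029]
ft_force: [1.8, -5.2, -2.9]
finger_gap: 0.006
```

Call:
servo_tool:
  series: "0 -0.1 0 0 0 0;0 -0.2 0 0 0 0;0 -0.25 0 0 0 0;0 -0.3 0 0 0 0;0 -0.35 0 0 0 0;0 -0.4 0 0 0 0;0 -0.45 0 0 0 0;0 -0.5 0 0 0 0;0 -0.5 0 0 0 0;0 -0.5 0 0 0 0"

```text
clock: 17.28
ee_pos: [0.5498, -0.0985, 0.0907]
eef_rot: [0.709, 0.028, -0.704, 0.032]
ft_force: [0.7, -21.3, -6.2]
finger_gap: 0.004
```

Run:
```python
from h import *
look(("side","scene"),("head_back","hub","sample_bottle"),tag=8)
s=robot.state(); print(s["ee_pos"],s["ft_force"],np.linalg.norm(s["ee_pos"][:2]-C))
```

```text
side head_back 0.8 [285. 219.] [ 0.547 -0.078  0.08 ]
side hub 0.7 [276. 162.] [0.533 0.106 0.158]
scene head_back 0.61 [214. 211.] [ 0.557 -0.076  0.08 ]
scene sample_bottle 0.72 [250. 242.] [0.595 0.049 0.036]
scene sample_bottle 0.6 [252. 226.] [0.537 0.037 0.036]
[ 0.54973184 -0.09853962  0.09065305] [  1.55855377 -21.27031511  -6.33900837] 0.2062195172009845
```

Call:
servo_tool:
  series: "0 0.5 0 0 0 0;0 2 0 0 0 0;0 4 0 0 0 0;0 6 0 0 0 0;0 8 0 0 0 0;-2 8 0 0 0 0;-5 8 0 0 0 0;-8 8 0 0 0 0;-12 8 0 0 0 0;-16 8 0 0 0 0"

```text
clock: 18.52
ee_pos: [0.5547, -0.177, 0.2517]
eef_rot: [0.708, 0.029, -0.705, 0.031]
ft_force: [0.3, 0.9, 0.0]
finger_gap: -0.001
```

Run:
```python
from h import *
look(("wrist","side","scene"),("head_back","hub","handle_end","sample_bottle"),tag=9)
s=robot.state(); print(s["ee_pos"],s["ft_force"])
im=[cv2.imread(f"pics/{c}9.png") for c in("wrist","side","scene")]
im=[im[0][20:320,0:300],cv2.resize(im[1][140:260,215:335],(300,300)),cv2.resize(im[2][175:285,180:340],None,fx=1.25,fy=2.727) [:,:200]]
im[2]=cv2.resize(cv2.imread("pics/scene9.png")[175:285,190:300],(300,300)); cv2.imwrite("pics/fin.png",cv2.resize(np.hstack(im),(798,266)))
```

```text
wrist head_back 0.7 [170. 181.] [ 0.553 -0.088  0.08 ]
wrist head_back 0.31 [ 89. 136.] [0.602 0.017 0.08 ]
wrist hub 0.64 [ 89. 136.] [ 0.609 -0.029  0.158]
wrist sample_bottle 0.73 [383.  93.] [ 0.676 -0.337  0.036]
wrist sample_bottle 0.63 [102. 176.] [0.537 0.023 0.036]
side head_back 0.64 [284. 220.] [ 0.544 -0.083  0.08 ]
side hub 0.81 [277. 160.] [0.536 0.113 0.158]
side hub 0.62 [269. 147.] [0.519 0.2   0.158]
side hub 0.42 [259. 153.] [0.483 0.166 0.158]
side handle_end 0.68 [268. 146.] [0.516 0.21  0.158]
side sample_bottle 0.66 [278. 209.] [0.538 0.025 0.036]
side sample_bottle 0.4 [296. 203.] [0.595 0.053 0.036]
scene head_back 0.75 [213. 207.] [ 0.544 -0.087  0.08 ]
scene hub 0.6 [277. 204.] [0.535 0.108 0.158]
scene handle_end 0.73 [305. 203.] [0.506 0.18  0.158]
scene sample_bottle 0.7 [252. 224.] [0.53  0.034 0.036]
[ 0.55545851 -0.17739399  0.25065874] [0.22394896 0.2342597  0.89076127]
```

View pics/fin.png

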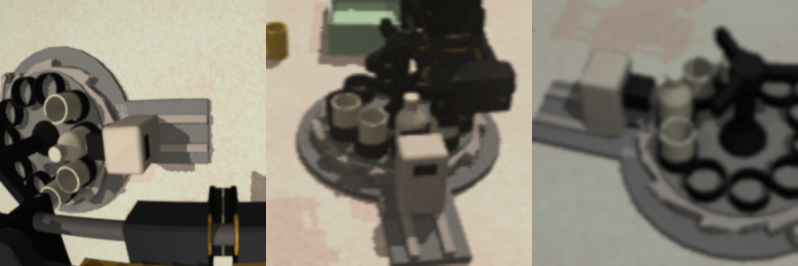

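```bash
python3 -c "
from plant import robot
print(robot.sign_off())"
```

```text
the job is handed in; nothing more can be done
None
```

I turned the carousel two clicks counter-clockwise, slid the reader head home, and handed the job in at about 18.5 s of the 64 s allowed.

- **Carousel:** With the gripper closed, I pushed one handle arm about 81° and backed off. The wheel slid back to about 71–72°, which is two teeth. The pawl angle itself could not be read; that slide back to the tooth position is my evidence that it caught.
- **Bottle:** The last estimates put it at (0.537, 0.023) m from the wrist camera and (0.538, 0.025) m from the side camera. The reading place lies at about (0.54, 0.025) m. The scene camera's estimate was about 12 mm off that, at (0.530, 0.034) m, but that view has been less accurate throughout.
- **Reader head:** I pushed until it stopped hard at about 21 N. Its outer face then measured about 0.195 m from the axis, against 0.198 m expected at home.
- **Final state:** In the last pictures the bottle and beakers stand upright in their cups. The arm is clear at 0.25 m, and wrist force is about zero.
- **Bystanders:** I did not measure the reagent bottle, tub and pen case again at the end. The arm did not come near them.

A few low-confidence network detections of the bottle, hub and head back disagreed with the pictures, so I ignored them.

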